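# Lock the drop-cup soil tester

### The job

Lock the black drop-cup soil tester for carrying: with gentle fingertip pushes only, turn the brass slotted disc by its red peg (either way round) until the slot lines up with the steel bar, then push the bar by its red tab through the slot until it is fully home. Do not force, pinch or lift anything, leave the tin, dish, bottle and spatula where they are, and finish clear of everything.

Things in the scene. Friction and masses are not known exactly. Their poses are not given: they have to be found in the camera images.
- tester: Fixed black base block, 450 mm long (its x, origin mid-length), 190 mm wide (its y); its deck (top face) is 50 mm above the table. Origin on the table plane, exactly below the disc's axis; x runs along the bar, in the direction in which the bar is pushed; z up. The bar lies along y = 0 above the deck.
- lock_disc (a joint): Turn of the brass disc (vertical axis), rad, counter-clockwise from above, range -2.1 to 2.1. 0: slot square across the bar, peg towards the tester's +x (the keeper). +1.571 or -1.571: slot in line with the bar, both equally good; no stop or click there. Starts within 0.9 of 0. Stays where it is left; turning takes 0.06 N m (2.5 N at the peg).
- disc_slot (a point): Point on the disc's axis at its top face, 74 mm above the table. Turns with the disc: y axis along the slot, x axis towards the peg. The disc is 72 mm across; the slot is 18 mm wide, 18 mm deep, open at the top, and runs right across through the centre.
- peg_top (a point): Centre of the top of the red peg, 110 mm above the table: an upright round peg 12 mm in diameter, 36 mm tall above the disc's top face, 25 mm from the disc's axis, fixed to the disc.
- lock_bar (a joint): Travel of the bar along the tester's +x, m: 0 drawn back, 0.100 fully home (tab meets the guide block, hard stop). Steel bar 12 mm square, nose narrowing to 4 mm over the last 10 mm. At 0 the tip is 50 mm from the disc's axis. The disc blocks it unless the slot is in line within about 0.15 rad. Takes about 3 N to slide; stays where it is left.
- tab_back (a point): Middle of the rear face (towards the tester's -x) of the red tab on the bar, at its top edge, 104 mm above the table; 184 mm behind the disc's axis when the bar is at 0. The tab is an upright plate 40 mm wide across the bar, 12 mm thick, standing up from the bar. Nothing stands behind it. Push it along the tester's +x.
- bar_tip (a point): Top edge of the bar's nose tip, 70 mm above the table, on the bar's centre line.
- tin: Small closed aluminium moisture tin, 40 mm across, 26 mm tall, standing on the tester's deck beside the bar; origin at the centre of its underside. Leave alone.
- dish: White mixing bowl, 110 mm across, 50 mm tall, on the table beside the tester; origin at the centre of its underside. Leave alone.
- bottle: White plastic bottle with blue cap, 56 mm across, 120 mm tall, standing on the table; origin at the centre of its underside. Leave alone.
- spatula: Spatula 200 mm long lying on the table beside the tester on the robot's side, along its own x. Leave alone.
- guide (a point): Middle of the top of the steel guide block that surrounds the bar between tab and disc: 26 mm long along the tester's x (-72 to -46 mm), 42 mm wide, top 77 mm above the table.
- keeper (a point): Middle of the top of the steel keeper block beyond the disc that receives the bar's tip: 24 mm long along the tester's x (42 to 66 mm), 42 mm wide, top 77 mm above the table.
- cup_bracket (a point): Middle of the top of the brass hanger plate of the drop cup, 142 mm above the table. Cup, bracket and motor fill the tester's x from 98 to 225 mm over its whole width, up to 155 mm above the table; a crank sticks out there to y = -162 mm. Keep clear.

How it is judged:
By the outcome, as a careful person would: the job done as asked, in the order asked, and still so for the second after the job is handed in, with the robot touching nothing.
It also fails if it takes over 61 s, if anything falls off the work surface, if the arm or the gripper's body presses on something with over 40 N, if the wrist force passes 120 N, or if a joint passes its speed limit or range.

### The arm

A 6-joint arm with a two-finger parallel gripper is mounted at the origin on the work surface. World frame = base frame: x ahead of the robot, y to its left, z up, the work surface at z = 0. Lengths are in mm, angles in rad, forces in N, time in s.
With the tool pointing down it reaches from about 425 to 950 mm from the base axis. Payload 14.7 kg.
Tool frame: the origin (TCP) lies between the finger pads; the fingertips stand 8 mm ahead of it and the grasp point (between the pads) lies 11 mm behind it; x points along the fingers, z is the direction in which the jaws open and shut, and the axes are right-handed (so a half turn about x gives the same grasp; the last joint's range is limited). The gripper opens to 85 mm and grips with 20 to 120 N. Pads are 22 mm wide; open, the fingers measure 114 mm over their backs; the gripper's body (76 mm by 85 mm) begins 54 mm behind the grasp point. The pads swing forward as they close: fully open they stand 13 mm farther back than shut.
Start: joints at [1.155, 0.48, 1.596, -0, 1.065, -0.047], TCP at [234.298, 606.297, 239.297] pointing down, gripper open.
Joint ranges: [-2.75, 2.75], [-0.82, 2.05], [0.23, 2.67], [-1.56, 4.7], [0.09, 2.69], [-2.92, 2.92]. Speed limits (rad/s): [1.89, 1.89, 2.39, 3.01, 3.01, 3.01].

### API

Orientations are given as a unit quaternion [x, y, z, w].
In Python, from cell import observe, read_camera, job_done gives the robot as it stands.
- The arm moves only by the tool carry_out, never from a script. Its argument "motion" is a list that holds one entry, the list of rows, each a list of 5 numbers: the closure, from -1 (fully open) to 1 (shut), then the shift along the world's x, y, z in m, then the turn about the world's z in rad. A call has exactly 5 rows; each row shifts and turns the commanded pose from where the row before left it; what a row does not reach is not made up. A row lasts 1/12 s, in which the tool goes at most 41.7 mm and 7.16 degrees, less where a joint would pass 70% of its speed; a pose out of reach is approached as far as the arm can. A call is refused whole if a number of a shift passes 0.0417 or a number of a turn 0.125, either way. A call with a gripper value outside its range is refused whole. The fingers move at their own pace and stop on an object; the grip force is fixed at half the most. Time passes only in rows, so rows that do not move let the fingers close, or fill a call up. It gives the time, the measured TCP pose, the force and the opening at its end, in the units of the state.
- observe(): the state, without advancing time (a new reading comes with each control period).
- read_camera(name): name is "side" or "top"; returns a dict with "img" (384x512x3 uint8, red, green, blue), "depth" (384x512 float32, mm along the optical axis (not along the pixel's ray), 0 where there is no reading), "intrinsics" (3x3 intrinsics, pixels), "distortion" ([k1, k2, p1, p2, k3] as OpenCV has them; the pictures are not rectified), "R" (3x3) and "t" (3): a world point X has camera coordinates R X + t. Camera axes: x right, y down, z forward; pixel columns grow to the right and rows downward; lengths in mm; the calibration is good to about 2 mm. A picture is of the moment at which its call begins.
- job_done(): hands the job in, once; it reports no verdict.
The state is a dict: "time": time; "joint_pos": joint angles; "joint_velocities": joint speeds; "joint_efforts": joint torques, N m; "tool_pos": TCP position; "orientation": TCP orientation; "force": force on the tool from outside, world axes, zero at the start; "ft_torque": the same for the moment, N m; "grip_width": finger opening in mm.
Only numpy, scipy, OpenCV 4.12 (cv2) and the standard library are available. Lean on these libraries where they do the work, as an engineer would, in place of code of your own. Each camera call takes 0.05 s, during which the arm holds its last target. There are 200 camera calls.

## Working session

There is one attempt and no reset: what is moved stays moved. The work goes in short steps, Python scripts to look and compute and a tool call to move; the robot and the scene stay as the last step left them, time stands still between calls to the robot, and variables do not carry over. Pictures are saved under pics/ and viewed, about 8 in all and at most 12, crops included, and the job is handed in when it is done.

Besides the shell and the picture viewer there is one more tool, called after ">>>" in YAML: its name, and indented under it one key for each argument. carry_out: Moves the arm, as the interface text tells. Its arguments: {"type":"object","properties":{"motion":{"type":"array","items":{"type":"array","items":{"type":"array","items":{"type":"number"}}}}},"required":["motion"]}

```bash
mkdir -p pics; cat > h.py <<'E'
import numpy as np, cv2
from cell import observe, read_camera, job_done
def ray(c,uv):
    p=cv2.undistortPoints(np.array(uv,float).reshape(-1,1,2),np.array(c["intrinsics"]),np.array(c["distortion"])).reshape(-1,2)
    R=np.array(c["R"]);t=np.array(c["t"])
    return -R.T@t, np.c_[p,np.ones(len(p))]@R
def onz(c,uv,z):
    o,d=ray(c,uv); return o+d*((z-o[2])/d[:,2])[:,None]
def proj(c,X):
    R=np.array(c["R"]);r,_=cv2.Rodrigues(R)
    return cv2.projectPoints(np.array(X,float).reshape(-1,1,3),r,np.array(c["t"]),np.array(c["intrinsics"]),np.array(c["distortion"]))[0].reshape(-1,2)
def save(c,n,s=1.5):
    cv2.imwrite("pics/"+n,cv2.resize(c["img"],None,fx=s,fy=s)[:,:,::-1])
def reds(c):
    h=cv2.cvtColor(c["img"],cv2.COLOR_RGB2HSV)
    m=((((h[...,0]<8)|(h[...,0]>172))&(h[...,1]>130)&(h[...,2]>60))*255).astype(np.uint8)
    n,l,s,ce=cv2.connectedComponentsWithStats(m)
    return l,[(i,s[i].tolist(),ce[i].round(1).tolist()) for i in range(1,n) if s[i,4]>15]
E
python3 - <<'E'
from h import *
for n in("top","side"):
    c=read_camera(n);save(c,n+"0.png",1.5);print(n,(-np.array(c["R"]).T@c["t"]).round(),np.array(c["R"]).round(2).tolist())
    for r in reds(c)[1]:print(r)
print(observe())
E
```

```text
top [441.  72. 965.] [[-0.01, -1.0, -0.02], [-0.98, 0.01, -0.2], [0.2, 0.02, -0.98]]
(1, [231, 217, 7, 8, 37], [234.2, 220.6])
(2, [328, 223, 9, 23, 174], [332.2, 234.4])
side [387. 600. 521.] [[-0.92, -0.39, 0.02], [-0.24, 0.52, -0.82], [0.32, -0.76, -0.57]]
(1, [295, 178, 20, 24, 278], [305.5, 189.2])
(2, [257, 225, 7, 19, 100], [259.8, 233.2])
{'time': 0.1, 'joint_pos': array([ 1.15542668e+00,  4.80744671e-01,  1.59679819e+00,  1.97410897e-05,
        1.06511423e+00, -4.65820254e-02]), 'joint_velocities': array([-1.06516207e-04, -8.99127124e-04, -1.31238267e-03, -6.51537539e-05,
        4.78255518e-04, -1.56741236e-04]), 'joint_efforts': array([-4.66429174e-04, -9.52260303e+01, -4.31043005e+01,  2.44365001e-04,
        5.32041566e-03,  9.34364471e-05]), 'tool_pos': array([234.13491052, 605.98507908, 238.75716022]), 'orientation': array([-0.40003855,  0.58352412,  0.39965268,  0.58287777]), 'force': array([0.26639519, 0.93550744, 0.54018713]), 'ft_torque': array([0.00958768, 0.01674441, 0.0179522 ]), 'grip_width': 85.29111524836401}
```

View pics/top0.png

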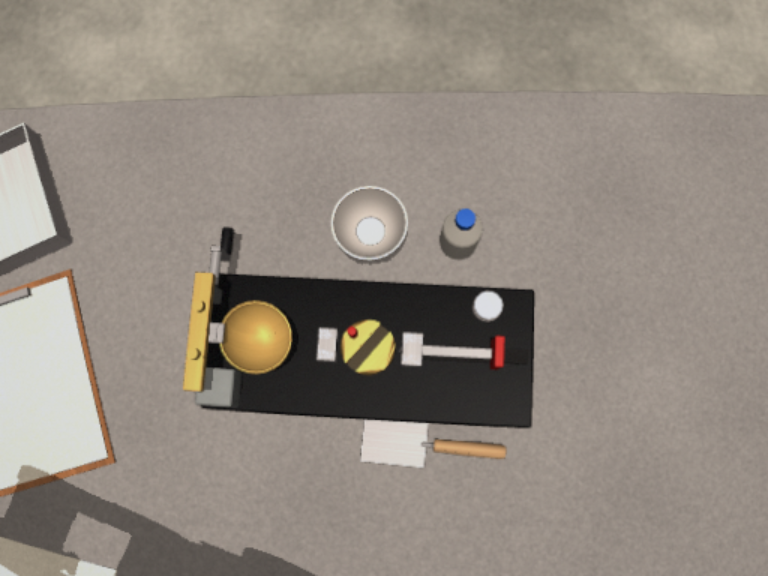

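View pics/side0.png

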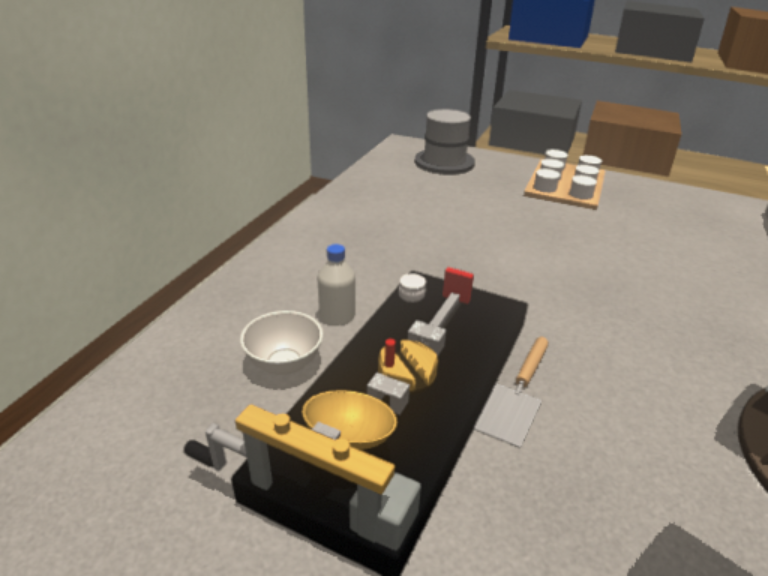

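The top view (at 1.5x) shows the disc at (368,347), the peg at (352,331), and the slot running diagonally. The bar's tab is at (498,352) and the keeper at (327,344). Tester +x runs to image left, which is about world +y, and the peg is at roughly -0.8 rad. The side view agrees.

```bash
cat > m.py <<'E'
from h import *
def meas(c,verbose=1):
    img=c["img"];h=cv2.cvtColor(img,cv2.COLOR_RGB2HSV);g=h[...,2]
    o={}
    br=((h[...,0]>18)&(h[...,0]<35)&(h[...,1]>120)&(g>90)).astype(np.uint8)
    br[:,:215]=0
    br[:,285:]=0
    pts=np.argwhere(br)[:,::-1].astype(np.float32)
    n,l,s,ce=cv2.connectedComponentsWithStats(br)
    pts=np.argwhere(np.isin(l,[i for i in range(1,n) if s[i,4]>30]))[:,::-1].astype(np.float32)
    (cx,cy),r=cv2.minEnclosingCircle(pts)
    o["disc"]=onz(c,[cx,cy],74)[0];print("circ",cx,cy,r)
    st=((h[...,1]<45)&(g>130)).astype(np.uint8)
    n,l,s,ce=cv2.connectedComponentsWithStats(st)
    for i in range(1,n):
        if 200<s[i,0]<350 and 205<s[i,1]<250 and s[i,4]>40: print("steel",s[i],ce[i].round(1),onz(c,ce[i],77)[0].round(1))
    L,R=reds(c)
    for i,s,ce in R:
        print("red",s,ce,onz(c,ce,110)[0].round(1),onz(c,ce,104)[0].round(1))
    return o
if __name__=="__main__":
    c=read_camera("top");o=meas(c);print(o)
    im=c["img"]
    # base corners
    x=im[170:295,115:375].max(2);m=(x<45).astype(np.uint8)
    k=cv2.findContours(cv2.morphologyEx(m,cv2.MORPH_CLOSE,np.ones((9,9))),0,1)[0];k=max(k,key=cv2.contourArea)
    b=cv2.boxPoints(cv2.minAreaRect(k))+[115,170];print(b.round(1).tolist(),onz(c,b,50).round(1).tolist())
    cv2.imwrite("pics/crop%d.png"%int(observe()["time"]*1000),cv2.resize(im[190:280,200:360],None,fx=5,fy=5,interpolation=2)[:,:,::-1])
    s=read_camera("side")
    for i,st,ce in reds(s)[1]: print("side",st,ce,onz(s,ce,92)[0].round(1))
E
python3 m.py; ls pics
```

```text
circ 244.70870971679688 230.8798828125 18.38773536682129
steel [211 219  14  22 256] [217.6 229.2] [548.9 167.2  77. ]
steel [268 222  60  22 582] [290.  233.3] [539.3  23.9  77. ]
red [231, 217, 7, 8, 37] [234.2, 220.6] [561.2 131.9 110. ] [562.1 132.3 104. ]
red [328, 223, 9, 23, 175] [332.2, 234.3] [532.7 -54.6 110. ] [533.4 -55.5 104. ]
{'disc': array([545.48945633, 113.51731331,  74.        ])}
[[134.9, 273.6], [139.7, 181.7], [357.7, 193.2], [352.9, 285.1]] [[462.1, 339.3, 50.0], [654.2, 336.6, 50.0], [623.9, -120.0, 50.0], [436.3, -101.6, 50.0]]
side [295, 178, 20, 24, 289] [305.4, 189.0] [531.6 -44.3  92. ]
side [257, 225, 7, 19, 102] [259.8, 233.4] [564.8 127.1  92. ]
crop150.png
side0.png
top0.png
```

View pics/crop150.png

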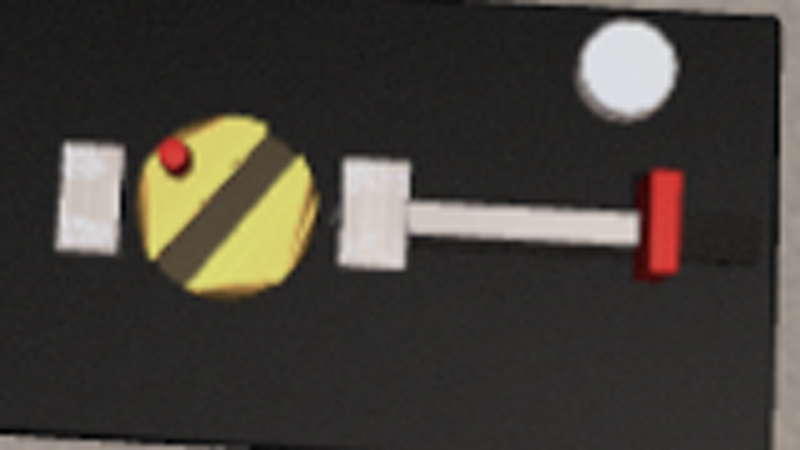

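```bash
python3 - <<'E'
from h import *
c=read_camera("top")
P=lambda x,y,z:onz(c,[200+x/5-.4,190+y/5-.4],z)[0]
k=P(91,198,77);g=P(374,213,77);t=P(666,222,104);p=P(173,153,110)
print(k,g,t,p)
u=(k-g)[:2];print(np.linalg.norm(u));
u2=(k-t)[:2];print(np.linalg.norm(u2),"expect",54+178)
for v in(u,u2):print(np.degrees(np.arctan2(v[1],v[0])))
u=u2/np.linalg.norm(u2);
d=(k[:2]-54*u+g[:2]+59*u+t[:2]+178*u)/3
n=np.array([-u[1],u[0]])
q=p[:2]-d;print("u",u,"disc",d,"disc img",P(228,205,74),"peg",np.linalg.norm(q),np.arctan2(q@n,q@u))
s=(P(285,145,74)-P(172,275,74))[:2];print("slot ang",np.arctan2(s@u,-(s@n)))
for th in(0,-1.571):
  pass
print("peg target",d-25*n)
o=observe();from scipy.spatial.transform import Rotation as Ro
print(Ro.from_quat(o["orientation"]).as_matrix().round(3))
E
```

```text
[548.97162335 166.8243451   77.        ] [541.9037518   54.70159064  77.        ] [533.9542461  -56.62735168 104.        ] [562.00731834 131.90671824 110.        ]
112.34530198001741
223.95575994978734 expect 232
86.39302389541345
86.15514041636366
u [0.06705511 0.99774927] disc [545.70023522 115.82890037] disc img [546.0386373  112.53912626  74.        ] peg 22.90015693062052 -0.7253719730835125
slot ang -0.652537037116375
peg target [570.64396706 114.15252272]
[[-0.    -0.933  0.36 ]
 [-0.     0.36   0.933]
 [-1.     0.    -0.001]]
```

Centres taken from the keeper and guide:
- Disc axis is at about (545.6, 113.2).
- Tester x lies along u = (0.067, 0.998).
- The peg is at about -0.65 rad, and the slot angle agrees.

I'll turn the disc to -1.571, pushing the peg towards tester -x from the keeper side with the shut fingers. First I move above the start point.

>>> carry_out:
  motion:
    - [[1,0.0225,-0.0295,0,0.06],[1,0.0225,-0.0295,0,0.06],[1,0.0225,-0.0295,0,0.06],[1,0.0225,-0.0295,0,0.06],[1,0.0225,-0.0295,0,0.06]]

```text
time: 0.67
tool_pos: [347.4, 457.3, 239.3]
orientation: [-0.483, 0.516, 0.483, 0.516]
force: [1.4, 0.9, 0.1]
grip_width: 25.7
```

>>> carry_out:
  motion:
    - [[1,0.0225,-0.0295,0,0],[1,0.0225,-0.0295,0,0],[1,0.0225,-0.0295,0,0],[1,0.0225,-0.0295,0,0],[1,0.0225,-0.0295,0,0]]

```text
time: 1.08
tool_pos: [460.1, 309.7, 239.4]
orientation: [-0.483, 0.517, 0.483, 0.517]
force: [0.9, 1.1, 0.5]
grip_width: 0.0
```

>>> carry_out:
  motion:
    - [[1,0.0225,-0.0295,0,0],[1,0.0225,-0.0295,0,0],[1,0.0225,-0.0295,0,0],[1,0.0225,-0.0295,0,0],[1,0.0225,-0.0295,0,0]]

```text
time: 1.5
tool_pos: [572.6, 162.1, 239.3]
orientation: [-0.482, 0.517, 0.482, 0.517]
force: [0.9, 0.6, 0.3]
grip_width: -0.3
```

>>> carry_out:
  motion:
    - [[1,0,0,0,0],[1,0,0,0,0],[1,0,0,0,0],[1,0,0,0,0],[1,0,0,0,0]]

```text
time: 1.92
tool_pos: [571.1, 164.8, 239.3]
orientation: [-0.483, 0.517, 0.483, 0.517]
force: [0.5, 0.5, -0.0]
grip_width: -0.1
```

>>> carry_out:
  motion:
    - [[1,0,0,-0.03,0],[1,0,0,-0.03,0],[1,0,0,-0.03,0],[1,0,0,-0.03,0],[1,0,0,-0.015,0]]

```text
time: 2.33
tool_pos: [569.7, 164.4, 101.3]
orientation: [-0.482, 0.518, 0.483, 0.516]
force: [-0.4, -0.6, -0.7]
grip_width: -0.1
```

```bash
python3 - <<'E'
from h import *
o=observe();print(o["tool_pos"],o["force"])
a=read_camera("top");b=read_camera("side")
A=cv2.resize(a["img"][140:290,170:370],None,fx=2,fy=2);B=cv2.resize(b["img"][120:320,200:360],None,fx=2.5,fy=2.5,interpolation=2)
H=500;im=np.zeros((H,800,3),np.uint8);im[:300,:400]=A;im[:500,400:800]=B
cv2.imwrite("pics/a1.png",im[:,:,::-1])
E
```

```text
[569.7212311  164.43032264 101.31600451] [-0.41962812 -0.57792781 -0.68596335]
```

View pics/a1.png

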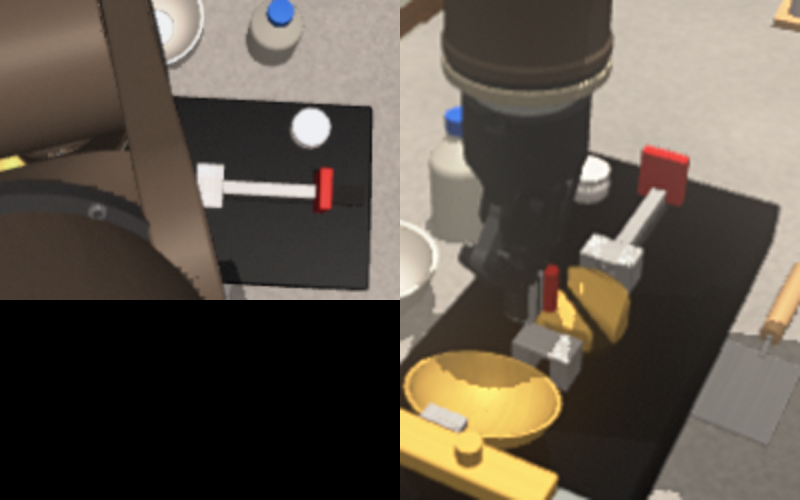

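The top view is blocked by the arm. The side view shows the fingertips at (517,315) standing beside the peg at (550,290), clear of the keeper. I'll push slowly along -u.

>>> carry_out:
  motion:
    - [[1,-0.0001,-0.002,0,0],[1,-0.0001,-0.002,0,0],[1,-0.0001,-0.002,0,0],[1,-0.0002,-0.002,0,0],[1,-0.0002,-0.002,0,0]]

```text
time: 2.85
tool_pos: [571.6, 153.7, 105.3]
orientation: [-0.483, 0.516, 0.482, 0.517]
force: [-0.4, 0.6, -1.3]
grip_width: 0.2
```

>>> carry_out:
  motion:
    - [[1,-0.0001,-0.002,0,0],[1,-0.0001,-0.002,0,0],[1,-0.0001,-0.002,0,0],[1,-0.0002,-0.002,0,0],[1,-0.0002,-0.002,0,0]]

```text
time: 3.27
tool_pos: [573.3, 145.2, 105.2]
orientation: [-0.483, 0.515, 0.482, 0.519]
force: [13.6, 18.4, -2.9]
grip_width: -0.0
```

```bash
cat > peg.py <<'E'
from h import *
d=np.array([545.6,113.2]);u=np.array([.067,.9978]);n=np.array([-u[1],u[0]])
o=observe();q=o["tool_pos"][:2]-d;print("tcp tester",q@u,q@n,o["tool_pos"][2],"F",o["force"].round(1))
s=read_camera("side")
for i,st,ce in reds(s)[1]:
    q=onz(s,ce,92)[0][:2]-d; print(st,ce,"xy",(q@u).round(1),(q@n).round(1),"r",np.hypot(*q).round(1),"th",np.arctan2(q@n,q@u).round(3))
for th in (-.65,-1,-1.3,-1.4,-1.5,-1.571,-1.65):
    r=d+25*(u*np.cos(th)+n*np.sin(th)); print(th,proj(s,[*r,92]).round(1))
E
python3 peg.py
```

```text
tcp tester 33.75007559473284 -25.479831264760605 105.24569470399311 F [13.6 18.4 -2.9]
[295, 178, 20, 24, 319] [305.0, 188.8] xy -158.4 2.4 r 158.4 th 3.126
[256, 224, 7, 19, 79] [259.5, 234.0] xy 16.8 -18.0 r 24.6 th -0.818
-0.65 [[260.2 235.5]]
-1 [[258.8 232.4]]
-1.3 [[258.9 229.7]]
-1.4 [[259.2 228.8]]
-1.5 [[259.7 228. ]]
-1.571 [[260.1 227.4]]
-1.65 [[260.6 226.8]]
```

Force is about 20 N, mostly sideways, because the peg is sliding along the finger face. I'll ease that and follow the peg's arc instead.

>>> carry_out:
  motion:
    - [[1,0.002,0,0,0],[1,0.002,0,0,0],[1,0.0007,-0.0005,0,0],[1,0.0007,-0.001,0,0],[1,0.0007,-0.001,0,0]]

```text
time: 3.73
tool_pos: [577.7, 141.8, 104.7]
orientation: [-0.483, 0.516, 0.482, 0.518]
force: [3.6, 5.7, 0.4]
grip_width: 0.3
```

```bash
python3 peg.py
```

```text
tcp tester 30.690249880159463 -30.137447156484164 104.7425227566315 F [3.6 5.7 0.4]
[295, 178, 20, 24, 316] [305.0, 188.9] xy -158.0 2.6 r 158.0 th 3.125
[256, 223, 7, 18, 77] [258.8, 231.8] xy 12.0 -21.7 r 24.8 th -1.064
-0.65 [[260.2 235.5]]
-1 [[258.8 232.4]]
-1.3 [[258.9 229.7]]
-1.4 [[259.2 228.8]]
-1.5 [[259.7 228. ]]
-1.571 [[260.1 227.4]]
-1.65 [[260.6 226.8]]
```

>>> carry_out:
  motion:
    - [[1,0.0004,-0.0016,0,0],[1,0.0004,-0.0016,0,0],[1,0.0002,-0.0016,0,0],[1,0.0001,-0.0016,0,0],[1,0.0001,-0.0016,0,0]]

```text
time: 4.2
tool_pos: [580.2, 133.9, 105.1]
orientation: [-0.483, 0.515, 0.482, 0.519]
force: [10.4, 6.5, -0.4]
grip_width: 0.4
```

```bash
python3 peg.py
```

```text
tcp tester 22.996199022015727 -33.17668931394308 105.09327457926992 F [10.4  6.5 -0.4]
[295, 178, 20, 24, 317] [305.0, 188.8] xy -158.4 2.4 r 158.4 th 3.126
[256, 220, 7, 19, 80] [258.8, 229.3] xy 5.8 -24.7 r 25.4 th -1.34
-0.65 [[260.2 235.5]]
-1 [[258.8 232.4]]
-1.3 [[258.9 229.7]]
-1.4 [[259.2 228.8]]
-1.5 [[259.7 228. ]]
-1.571 [[260.1 227.4]]
-1.65 [[260.6 226.8]]
```

>>> carry_out:
  motion:
    - [[1,0.001,-0.0008,0,0],[1,0.0005,-0.001,0,0],[1,0,-0.001,0,0],[1,0,-0.001,0,0],[1,0,-0.001,0,0]]

```text
time: 4.67
tool_pos: [581.3, 128.8, 105.0]
orientation: [-0.483, 0.516, 0.482, 0.518]
force: [8.9, 3.9, -0.5]
grip_width: -0.2
```

```bash
python3 peg.py
```

```text
tcp tester 17.998534398500503 -34.62263761494748 104.99743374580783 F [ 8.9  3.9 -0.5]
[295, 178, 20, 24, 317] [305.0, 188.8] xy -158.4 2.4 r 158.4 th 3.126
[256, 218, 7, 19, 86] [259.5, 227.4] xy 0.4 -26.0 r 26.0 th -1.554
-0.65 [[260.2 235.5]]
-1 [[258.8 232.4]]
-1.3 [[258.9 229.7]]
-1.4 [[259.2 228.8]]
-1.5 [[259.7 228. ]]
-1.571 [[260.1 227.4]]
-1.65 [[260.6 226.8]]
```

>>> carry_out:
  motion:
    - [[1,0.0004,0.006,0,0],[1,0.0004,0.006,0,0],[1,0,0,0.03,0],[1,0,0,0.035,0],[1,0,0,0.035,0]]

```text
time: 5.13
tool_pos: [578.9, 140.8, 204.7]
orientation: [-0.482, 0.518, 0.483, 0.516]
force: [1.4, 0.8, 0.8]
grip_width: -0.1
```

>>> carry_out:
  motion:
    - [[1,-0.005,-0.0232,0,0],[1,-0.005,-0.0232,0,0],[1,-0.005,-0.0232,0,0],[1,-0.005,-0.0232,0,0],[1,-0.005,-0.0232,0,0]]

```text
time: 5.55
tool_pos: [554.4, 23.9, 204.3]
orientation: [-0.483, 0.517, 0.483, 0.517]
force: [-0.3, 0.4, 0.7]
grip_width: 0.0
```

>>> carry_out:
  motion:
    - [[1,-0.005,-0.0232,0,0],[1,-0.005,-0.0232,0,0],[1,-0.005,-0.0232,0,0],[1,-0.005,-0.0232,0,0],[1,-0.005,-0.0232,0,0]]

```text
time: 5.97
tool_pos: [529.4, -92.1, 204.2]
orientation: [-0.482, 0.517, 0.483, 0.517]
force: [0.1, 0.5, -0.4]
grip_width: 0.4
```

```bash
python3 peg.py; python3 - <<'E'
from h import *
a=read_camera("top");b=read_camera("side")
A=cv2.resize(a["img"][190:290,200:360],None,fx=2.5,fy=2.5,interpolation=2);B=cv2.resize(b["img"][120:320,200:360],None,fx=2.5,fy=2.5,interpolation=2)
im=np.zeros((500,800,3),np.uint8);im[:250,:400]=A;im[:500,400:800]=B
im[250:490,:400]=cv2.resize(a["img"][206:254,210:290],None,fx=5,fy=5,interpolation=2)
cv2.imwrite("pics/a2.png",im[:,:,::-1])
E
```

```text
tcp tester -205.98349459520855 2.409432168996153 204.2072391665754 F [ 0.1  0.5 -0.4]
[295, 179, 20, 23, 293] [305.4, 189.2] xy -157.3 3.7 r 157.4 th 3.118
[256, 218, 8, 19, 107] [259.1, 226.1] xy -2.5 -28.2 r 28.3 th -1.661
-0.65 [[260.2 235.5]]
-1 [[258.8 232.4]]
-1.3 [[258.9 229.7]]
-1.4 [[259.2 228.8]]
-1.5 [[259.7 228. ]]
-1.571 [[260.1 227.4]]
-1.65 [[260.6 226.8]]
```

View pics/a2.png

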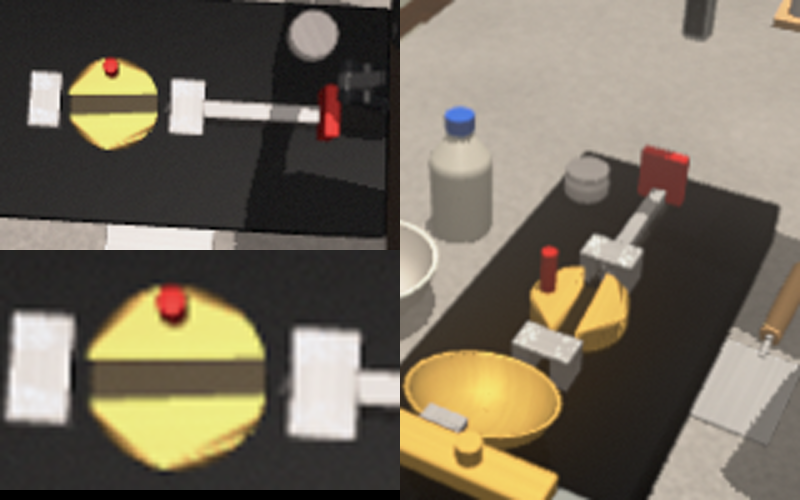

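The side view shows the slot open towards the guide and the peg now on the -y side. In the top crop the slot runs (92,381)-(263,379), while the keeper-guide line is tilted by about +0.06. I'll quantify the remaining error.

```bash
cat > slot.py <<'E'
from h import *
c=read_camera("top");h=cv2.cvtColor(c["img"],cv2.COLOR_RGB2HSV)
d=np.array([545.6,113.2]);u=np.array([.067,.9978]);n=np.array([-u[1],u[0]])
br=(h[...,0]>15)&(h[...,0]<38)&(h[...,1]>90)&(h[...,2]>130)
up=[];lo=[]
for x in range(233,258):
    g=c["img"][222:242,x].astype(float)[:,1]; t=(g.max()+g.min())/2
    k=np.where(g<t)[0]
    k=k[(k>3)&(k<17)]
    a,b=k.min(),k.max()
    up.append((x,222+a-1+(g[a-1]-t)/(g[a-1]-g[a]))); lo.append((x,222+b+(t-g[b])/(g[b+1]-g[b])))
for e in(up,lo):
    P=onz(c,e,74)[:,:2]-d; f=np.polyfit(P@u,P@n,1);r=P@n-np.polyval(f,P@u)
    print("slope",f,"sd",r.std())
# bar edges
for z,xs in((70,range(284,322)),):
    q=[]
    for x in xs:
        g=c["img"][222:245,x].astype(float).mean(1);g=np.clip(g-80,0,None);q.append((x,222+(g*np.arange(23)).sum()/g.sum()))
    P=onz(c,q,z)[:,:2]-d;f=np.polyfit(P@u,P@n,1);print("bar",f,(P@n-np.polyval(f,P@u)).std())
for i,s,ce in reds(c)[1]:print(ce,[((onz(c,ce,z)[0][:2]-d)@u,(onz(c,ce,z)[0][:2]-d)@n) for z in(108,)])
E
python3 slot.py
```

```text
slope [ 0.0599373 -6.8732571] sd 0.08617340251810685
slope [0.08940938 8.41778481] sd 0.15607294031608956
bar [-0.00364978 -0.67670735] 0.3087398118354014
[243.9, 216.1] [(np.float64(1.827577905317701), np.float64(-24.38157180112279))]
[331.3, 235.5] [(np.float64(-166.88830267013884), np.float64(3.7340211429000276))]
```

The slot is at about -1.495 rad by both slot edges and peg, so it is 0.08 off and would only just fit. I'll go back and nudge it about 2 mm further.

>>> carry_out:
  motion:
    - [[1,0.005,0.0232,0,0],[1,0.005,0.0232,0,0],[1,0.005,0.0232,0,0],[1,0.005,0.0232,0,0],[1,0.005,0.0232,0,0]]

```text
time: 6.58
tool_pos: [555.0, 26.9, 204.3]
orientation: [-0.483, 0.517, 0.483, 0.517]
force: [0.8, 0.1, 0.1]
grip_width: 0.1
```

>>> carry_out:
  motion:
    - [[1,0.005,0.0232,0,0],[1,0.005,0.0232,0,0],[1,0.005,0.0232,0,0],[1,0.005,0.0232,0,0],[1,0.005,0.0232,0,0]]

```text
time: 7.0
tool_pos: [579.7, 143.1, 204.2]
orientation: [-0.483, 0.517, 0.483, 0.516]
force: [0.3, -0.5, -0.4]
grip_width: 0.1
```

>>> carry_out:
  motion:
    - [[1,0,0,0,0],[1,0,0,-0.035,0],[1,0,0,-0.035,0],[1,0,0,-0.03,0],[1,0,0,0,0]]

```text
time: 7.42
tool_pos: [576.2, 140.7, 99.2]
orientation: [-0.481, 0.519, 0.484, 0.514]
force: [-2.7, 0.3, -0.9]
grip_width: -0.3
```

>>> carry_out:
  motion:
    - [[1,-0.0002,-0.003,0,0],[1,-0.0002,-0.003,0,0],[1,-0.0002,-0.003,0,0],[1,-0.0002,-0.002,0,0],[1,0,0,0,0]]

```text
time: 7.83
tool_pos: [580.4, 129.3, 106.0]
orientation: [-0.483, 0.516, 0.482, 0.518]
force: [1.6, 1.8, 1.3]
grip_width: 0.0
```

```bash
python3 peg.py|head -3
```

```text
tcp tester 18.37117839205272 -33.622566103297764 105.96200049991158 F [1.6 1.8 1.3]
[295, 178, 20, 24, 318] [305.0, 188.9] xy -158.0 2.6 r 158.0 th 3.125
[256, 218, 8, 19, 82] [259.8, 227.2] xy -0.3 -25.7 r 25.7 th -1.584
```

>>> carry_out:
  motion:
    - [[1,0,-0.0008,0,0],[1,0,-0.0008,0,0],[1,0,-0.0008,0,0],[1,0,0,0,0],[1,0,0,0,0]]

```text
time: 8.3
tool_pos: [579.1, 127.1, 104.2]
orientation: [-0.482, 0.517, 0.483, 0.517]
force: [1.8, 2.4, 0.6]
grip_width: 0.1
```

```bash
python3 peg.py|head -3
```

```text
tcp tester 16.069137558582508 -32.476780365114536 104.24220361140557 F [1.8 2.4 0.6]
[295, 178, 20, 24, 318] [305.0, 188.9] xy -158.0 2.6 r 158.0 th 3.125
[258, 217, 6, 19, 75] [260.9, 226.0] xy -4.3 -25.5 r 25.9 th -1.74
```

>>> carry_out:
  motion:
    - [[1,0.0004,0.006,0,0],[1,0.0004,0.006,0,0],[1,0,0,0.03,0],[1,0,0,0.035,0],[1,0,0,0.035,0]]

```text
time: 8.77
tool_pos: [578.9, 139.6, 204.6]
orientation: [-0.482, 0.518, 0.483, 0.516]
force: [1.6, -0.2, -0.3]
grip_width: 0.0
```

>>> carry_out:
  motion:
    - [[1,-0.0048,-0.0232,0,0],[1,-0.0048,-0.0232,0,0],[1,-0.0048,-0.0232,0,0],[1,-0.0048,-0.0232,0,0],[1,-0.0048,-0.0232,0,0]]

```text
time: 9.18
tool_pos: [555.4, 22.7, 204.2]
orientation: [-0.483, 0.517, 0.483, 0.517]
force: [-0.2, 0.3, 0.2]
grip_width: -0.0
```

>>> carry_out:
  motion:
    - [[1,-0.0048,-0.0232,0,0],[1,-0.0048,-0.0232,0,0],[1,-0.0048,-0.0232,0,0],[1,-0.0048,-0.0232,0,0],[1,-0.0048,-0.0232,0,0]]

```text
time: 9.6
tool_pos: [531.5, -93.4, 204.1]
orientation: [-0.482, 0.517, 0.483, 0.517]
force: [-0.0, 0.0, 0.1]
grip_width: 0.0
```

```bash
python3 slot.py; python3 peg.py|head -3
```

```text
slope [-0.11248954 -7.18161919] sd 0.3559407378422928
slope [-0.09137507  8.4821978 ] sd 0.13914111738583196
bar [-0.00200428 -0.50766375] 0.3257125045053472
[246.3, 216.3] [(np.float64(-2.8044396258439432), np.float64(-24.254124288143732))]
[331.4, 235.3] [(np.float64(-167.0675588117834), np.float64(3.341490902092718))]
tcp tester -210.34583578803102 0.5826906521159096 204.11781305510692 F [-0.5 -4.1 -0.4]
[295, 179, 20, 23, 293] [305.4, 189.1] xy -157.7 3.6 r 157.7 th 3.119
[257, 217, 8, 18, 107] [260.2, 225.0] xy -6.3 -27.9 r 28.6 th -1.794
```

Dynamics overshot it to about -1.68 (-0.11). I'll correct from the other side in smaller steps. The peg is not occluded there, so the side view can serve as the gauge.

>>> carry_out:
  motion:
    - [[1,0.0055,0.0212,0,0],[1,0.0055,0.0212,0,0],[1,0.0055,0.0212,0,0],[1,0.0055,0.0212,0,0],[1,0.0055,0.0212,0,0]]

```text
time: 10.12
tool_pos: [559.4, 15.0, 204.1]
orientation: [-0.482, 0.517, 0.483, 0.517]
force: [-0.5, 0.2, 0.1]
grip_width: 0.0
```

>>> carry_out:
  motion:
    - [[1,0.0055,0.0212,0,0],[1,0.0055,0.0212,0,0],[1,0.0055,0.0212,0,0],[1,0,0,0,0],[1,0,0,0,0]]

```text
time: 10.53
tool_pos: [575.8, 78.4, 204.0]
orientation: [-0.483, 0.517, 0.483, 0.516]
force: [0.2, -0.0, 0.5]
grip_width: 0.0
```

>>> carry_out:
  motion:
    - [[1,0,0,-0.02,0],[1,0,0,-0.025,0],[1,0,0,-0.025,0],[1,0,0,-0.02,0],[1,0,0,-0.01,0]]

```text
time: 10.95
tool_pos: [574.3, 76.2, 101.9]
orientation: [-0.482, 0.518, 0.483, 0.516]
force: [-0.1, 0.2, 0.8]
grip_width: 0.3
```

>>> carry_out:
  motion:
    - [[1,0.0001,0.002,0,0],[1,0.0001,0.002,0,0],[1,0.0001,0.002,0,0],[1,0.0001,0.002,0,0],[1,0,0,0,0]]

```text
time: 11.37
tool_pos: [577.1, 85.2, 105.4]
orientation: [-0.483, 0.516, 0.482, 0.517]
force: [0.1, 0.0, 0.1]
grip_width: 0.2
```

```bash
python3 peg.py|head -3
```

```text
tcp tester -25.845734699919735 -33.27528181586008 105.4203477045262 F [0.1 0.  0.1]
[295, 178, 20, 24, 321] [305.0, 188.8] xy -158.4 2.4 r 158.4 th 3.126
[257, 217, 7, 19, 106] [260.1, 225.5] xy -4.9 -27.4 r 27.8 th -1.75
```

>>> carry_out:
  motion:
    - [[1,0.0001,0.001,0,0],[1,0.0001,0.001,0,0],[1,0,0.001,0,0],[1,0,0.001,0,0],[1,0,0.001,0,0]]

```text
time: 11.83
tool_pos: [576.7, 89.6, 104.3]
orientation: [-0.483, 0.517, 0.482, 0.517]
force: [0.9, -3.7, 0.7]
grip_width: 0.3
```

```bash
python3 peg.py|head -3
```

```text
tcp tester -21.435615942192495 -32.59592711738326 104.32841351686388 F [ 0.9 -3.7  0.7]
[295, 178, 20, 24, 320] [305.0, 188.8] xy -158.4 2.4 r 158.4 th 3.126
[257, 217, 7, 19, 108] [259.9, 225.5] xy -4.8 -27.7 r 28.1 th -1.741
```

>>> carry_out:
  motion:
    - [[1,0,0.0005,0,0],[1,0,0.0005,0,0],[1,0,0.0005,0,0],[1,0,0,0,0],[1,0,0,0,0]]

```text
time: 12.3
tool_pos: [576.7, 91.2, 104.3]
orientation: [-0.483, 0.517, 0.482, 0.517]
force: [2.0, -3.3, 1.0]
grip_width: -0.0
```

```bash
python3 peg.py|head -3
```

```text
tcp tester -19.890309309795498 -32.551080066323024 104.33644251859666 F [ 2.  -3.3  1. ]
[295, 178, 20, 24, 319] [305.0, 188.8] xy -158.4 2.4 r 158.4 th 3.126
[257, 218, 6, 18, 104] [259.5, 226.3] xy -2.4 -27.3 r 27.4 th -1.657
```

>>> carry_out:
  motion:
    - [[1,0,0.0003,0,0],[1,0,0.0003,0,0],[1,0,0,0,0],[1,-0.0003,-0.005,0,0],[1,-0.0003,-0.005,0,0]]

```text
time: 12.77
tool_pos: [575.4, 81.8, 104.1]
orientation: [-0.482, 0.517, 0.483, 0.517]
force: [-0.4, 0.1, -0.8]
grip_width: -0.4
```

>>> carry_out:
  motion:
    - [[1,0,0,0.02,0],[1,0,0,0.035,0],[1,0,0,0.035,0],[1,-0.0055,-0.022,0.01,0],[1,-0.0055,-0.022,0,0]]

```text
time: 13.18
tool_pos: [566.4, 37.8, 207.5]
orientation: [-0.484, 0.515, 0.482, 0.518]
force: [1.9, -0.7, -1.1]
grip_width: 0.0
```

>>> carry_out:
  motion:
    - [[1,-0.0055,-0.022,0,0],[1,-0.0055,-0.022,0,0],[1,-0.0055,-0.022,0,0],[1,-0.0055,-0.022,0,0],[1,-0.0055,-0.022,0,0]]

```text
time: 13.6
tool_pos: [536.5, -73.4, 204.2]
orientation: [-0.482, 0.517, 0.483, 0.517]
force: [0.5, -0.6, -0.7]
grip_width: 0.1
```

>>> carry_out:
  motion:
    - [[1,-0.0055,-0.022,0,0],[1,0,0,0,0],[1,0,0,0,0],[1,0,0,0,0],[1,0,0,0,0]]

```text
time: 14.02
tool_pos: [532.0, -93.7, 204.2]
orientation: [-0.482, 0.517, 0.483, 0.517]
force: [-0.4, -0.0, 0.3]
grip_width: -0.0
```

```bash
python3 slot.py; python3 peg.py|head -3
```

```text
slope [-3.97675712e-03 -7.17843741e+00] sd 0.4461056637245019
slope [0.01040127 8.41554986] sd 0.16783123646331735
bar [-0.00200488 -0.50712895] 0.3198573874724824
[244.9, 216.2] [(np.float64(-0.10478141793555891), np.float64(-24.296212440655875))]
[331.4, 235.2] [(np.float64(-167.06166692281982), np.float64(3.1502508651574783))]
tcp tester -207.2294496857787 -0.3132234070500547 204.24019427771924 F [-0.4  0.   0.3]
[295, 179, 20, 23, 292] [305.4, 189.2] xy -157.3 3.7 r 157.4 th 3.118
[257, 218, 7, 18, 102] [259.4, 225.8] xy -3.6 -28.1 r 28.4 th -1.697
```

The slot is now aligned (slope about 0.003, peg x about -0.1). Next I lower behind the tab and push the bar.

>>> carry_out:
  motion:
    - [[1,-0.0004,-0.006,-0.02,0],[1,0,0,-0.03,0],[1,0,0,-0.03,0],[1,0,0,-0.022,0],[1,0,0,-0.01,0]]

```text
time: 14.53
tool_pos: [530.2, -99.3, 89.7]
orientation: [-0.482, 0.517, 0.484, 0.516]
force: [-0.6, 0.6, -0.0]
grip_width: 0.3
```

>>> carry_out:
  motion:
    - [[1,0.0002,0.003,0,0],[1,0.0002,0.003,0,0],[1,0.0002,0.003,0,0],[1,0.0002,0.003,0,0],[1,0.0002,0.003,0,0]]

```text
time: 14.95
tool_pos: [533.4, -84.9, 93.5]
orientation: [-0.483, 0.516, 0.482, 0.517]
force: [-0.4, -0.1, 0.0]
grip_width: 0.3
```

>>> carry_out:
  motion:
    - [[1,0.0002,0.003,0,0],[1,0.0002,0.003,0,0],[1,0.0002,0.003,0,0],[1,0.0002,0.003,0,0],[1,0.0002,0.003,0,0]]

```text
time: 15.37
tool_pos: [533.8, -70.1, 92.5]
orientation: [-0.483, 0.517, 0.482, 0.517]
force: [0.1, -2.4, 1.0]
grip_width: 0.0
```

>>> carry_out:
  motion:
    - [[1,0.0002,0.003,0,0],[1,0.0002,0.003,0,0],[1,0.0002,0.003,0,0],[1,0.0002,0.003,0,0],[1,0.0002,0.003,0,0]]

```text
time: 15.78
tool_pos: [534.7, -54.9, 92.3]
orientation: [-0.483, 0.517, 0.482, 0.517]
force: [0.5, -2.7, 2.5]
grip_width: -0.5
```

```bash
python3 peg.py|head -3;python3 - <<'E'
from h import *
a=read_camera("top");b=read_camera("side")
A=cv2.resize(a["img"][190:290,200:360],None,fx=2.5,fy=2.5,interpolation=2);B=cv2.resize(b["img"][120:320,200:360],None,fx=2.5,fy=2.5,interpolation=2)
im=np.zeros((500,800,3),np.uint8);im[:250,:400]=A;im[:500,400:800]=B
cv2.imwrite("pics/a3.png",im[:,:,::-1])
E
```

```text
tcp tester -168.49625290823528 -0.4114054243307021 92.31593337973428 F [ 0.5 -2.7  2.5]
[291, 184, 21, 24, 342] [301.5, 194.1] xy -136.3 2.9 r 136.3 th 3.12
[257, 218, 7, 18, 102] [259.4, 225.8] xy -3.6 -28.1 r 28.4 th -1.697
```

View pics/a3.png

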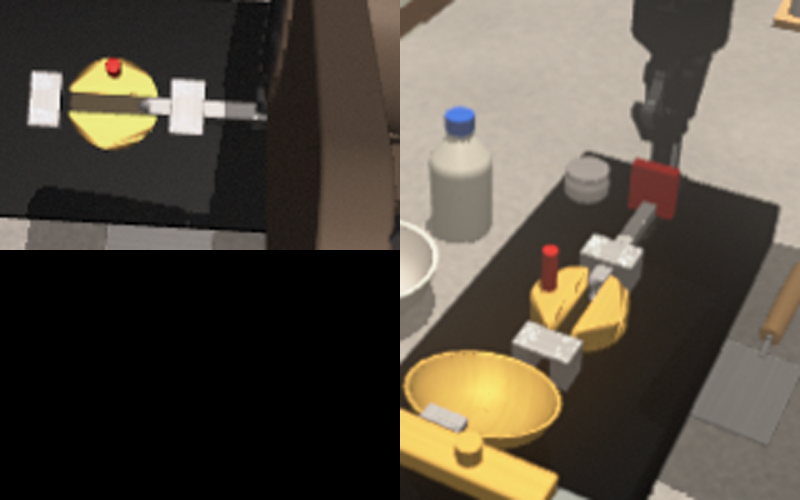

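The nose is inside the slot (145,105 in the top crop) at about 3 N push. I'll continue.

>>> carry_out:
  motion:
    - [[1,0.0002,0.003,0,0],[1,0.0002,0.003,0,0],[1,0.0002,0.003,0,0],[1,0.0002,0.003,0,0],[1,0.0002,0.003,0,0]]

```text
time: 16.35
tool_pos: [535.4, -39.9, 92.2]
orientation: [-0.482, 0.517, 0.483, 0.517]
force: [-2.5, -2.1, -1.4]
grip_width: 0.1
```

>>> carry_out:
  motion:
    - [[1,0.0002,0.003,0,0],[1,0.0002,0.003,0,0],[1,0.0002,0.003,0,0],[1,0.0002,0.003,0,0],[1,0.0002,0.003,0,0]]

```text
time: 16.77
tool_pos: [536.5, -24.9, 92.3]
orientation: [-0.482, 0.517, 0.483, 0.517]
force: [-1.4, -2.6, -1.6]
grip_width: -0.3
```

>>> carry_out:
  motion:
    - [[1,0.0002,0.003,0,0],[1,0.0002,0.003,0,0],[1,0.0002,0.003,0,0],[1,0.0002,0.003,0,0],[1,0.0002,0.003,0,0]]

```text
time: 17.18
tool_pos: [537.6, -9.9, 92.3]
orientation: [-0.483, 0.517, 0.483, 0.517]
force: [-1.4, -1.5, -1.1]
grip_width: 0.1
```

>>> carry_out:
  motion:
    - [[1,0.0002,0.003,0,0],[1,0.0002,0.003,0,0],[1,0.0002,0.003,0,0],[1,0.0002,0.003,0,0],[1,0.0002,0.003,0,0]]

```text
time: 17.6
tool_pos: [538.6, 5.1, 92.3]
orientation: [-0.482, 0.517, 0.483, 0.517]
force: [-2.8, -3.5, 0.3]
grip_width: 0.1
```

```bash
python3 peg.py|head -3
```

```text
tcp tester -108.33850136263467 -0.25457461559094136 92.28330986404153 F [-2.8 -3.5  0.3]
[280, 197, 22, 26, 357] [290.8, 207.8] xy -81.9 1.4 r 81.9 th 3.125
[257, 218, 7, 18, 102] [259.4, 225.8] xy -3.6 -28.1 r 28.4 th -1.697
```

>>> carry_out:
  motion:
    - [[1,0.0001,0.0016,0,0],[1,0.0001,0.0016,0,0],[1,0.0001,0.0016,0,0],[1,0.0001,0.0016,0,0],[1,0.0001,0.0016,0,0]]

```text
time: 18.07
tool_pos: [539.2, 12.9, 92.3]
orientation: [-0.483, 0.517, 0.482, 0.517]
force: [-0.8, -2.0, -0.4]
grip_width: 0.0
```

>>> carry_out:
  motion:
    - [[1,0,0.0006,0,0],[1,0.0001,0.0006,0,0],[1,0,0.0006,0,0],[1,0,0.0006,0,0],[1,0.0001,0.0006,0,0]]

```text
time: 18.48
tool_pos: [539.4, 15.5, 92.3]
orientation: [-0.483, 0.517, 0.482, 0.517]
force: [0.2, -13.2, 1.4]
grip_width: 0.4
```

>>> carry_out:
  motion:
    - [[1,0,0.0004,0,0],[1,0,0.0004,0,0],[1,0,0,0,0],[1,0,0,0,0],[1,0,0,0,0]]

```text
time: 18.9
tool_pos: [539.4, 15.6, 92.4]
orientation: [-0.483, 0.517, 0.482, 0.517]
force: [-0.4, -14.9, 0.6]
grip_width: -0.3
```

```bash
python3 peg.py|head -3
```

```text
tcp tester -97.81494890912789 -0.37111718882617356 92.36353043451042 F [ -0.4 -14.9   0.6]
[279, 200, 21, 20, 295] [288.9, 209.0] xy -76.5 -0.4 r 76.5 th -3.137
[257, 218, 7, 18, 102] [259.4, 225.8] xy -3.6 -28.1 r 28.4 th -1.697
```

Hard stop: the force rises with no further motion. I'll back off, lift, move away towards the -y end and check.

>>> carry_out:
  motion:
    - [[1,-0.0002,-0.004,0,0],[1,-0.0005,-0.008,0,0],[1,-0.0005,-0.01,0,0],[1,0,0,0.03,0],[1,0,0,0.035,0]]

```text
time: 19.37
tool_pos: [536.3, -6.4, 156.1]
orientation: [-0.481, 0.518, 0.484, 0.516]
force: [1.6, -0.3, -0.1]
grip_width: 0.1
```

>>> carry_out:
  motion:
    - [[1,0,0,0.035,0],[1,-0.002,-0.03,0.02,0],[1,-0.002,-0.035,0,0],[1,-0.002,-0.035,0,0],[1,-0.002,-0.035,0,0]]

```text
time: 19.78
tool_pos: [529.9, -142.3, 213.0]
orientation: [-0.483, 0.516, 0.482, 0.517]
force: [1.6, 0.0, 0.4]
grip_width: -0.1
```

>>> carry_out:
  motion:
    - [[1,-0.002,-0.035,0,0],[1,-0.002,-0.035,0,0],[1,-0.002,-0.03,0,0],[1,0,0,0,0],[1,0,0,0,0]]

```text
time: 20.2
tool_pos: [523.4, -242.4, 212.1]
orientation: [-0.482, 0.518, 0.482, 0.518]
force: [-0.7, -0.1, -0.8]
grip_width: -0.0
```

```bash
python3 peg.py|head -3;python3 - <<'E'
from h import *
a=read_camera("top");b=read_camera("side")
A=cv2.resize(a["img"][190:290,200:360],None,fx=2.5,fy=2.5,interpolation=2);B=cv2.resize(b["img"][120:320,200:360],None,fx=2.5,fy=2.5,interpolation=2)
im=np.zeros((600,800,3),np.uint8);im[:250,:400]=A;im[:500,400:800]=B
im[300:588,:400]=cv2.resize(a["img"][100:388,100:500],None,fx=1,fy=1)
d=np.array([545.6,113.2]);u=np.array([.067,.9978])
for i,s,ce in reds(a)[1]:print(s,ce,(onz(a,ce,104)[0][:2]-d)@u)
cv2.imwrite("pics/a4.png",im[:,:,::-1])
E
```

```text
tcp tester -356.3303658256667 -1.7209938345171931 212.0768623457905 F [-0.7 -0.1 -0.8]
[279, 200, 21, 20, 295] [289.0, 208.6] xy -77.8 -0.7 r 77.8 th -3.132
[257, 218, 7, 18, 102] [259.4, 225.8] xy -3.6 -28.1 r 28.4 th -1.697Traceback (most recent call last):
  File "<stdin>", line 5, in <module>
ValueError: could not broadcast input array from shape (284,400,3) into shape (288,400,3)
```

```bash
python3 - <<'E'
from h import *
a=read_camera("top");b=read_camera("side")
A=cv2.resize(a["img"][190:290,200:360],None,fx=2.5,fy=2.5,interpolation=2);B=cv2.resize(b["img"][120:320,200:360],None,fx=2.5,fy=2.5,interpolation=2)
im=np.zeros((600,800,3),np.uint8);im[:250,:400]=A;im[:500,400:800]=B
im[300:584,:400]=a["img"][100:384,100:500]
d=np.array([545.6,113.2]);u=np.array([.067,.9978])
for i,s,ce in reds(a)[1]:print(s,ce,(onz(a,ce,104)[0][:2]-d)@u)
cv2.imwrite("pics/a4.png",im[:,:,::-1])
E
```

```text
[242, 213, 6, 8, 34] [244.8, 216.1] 0.3258110610578946
[281, 221, 8, 23, 149] [284.6, 231.7] -77.75709274613219
```

View pics/a4.png

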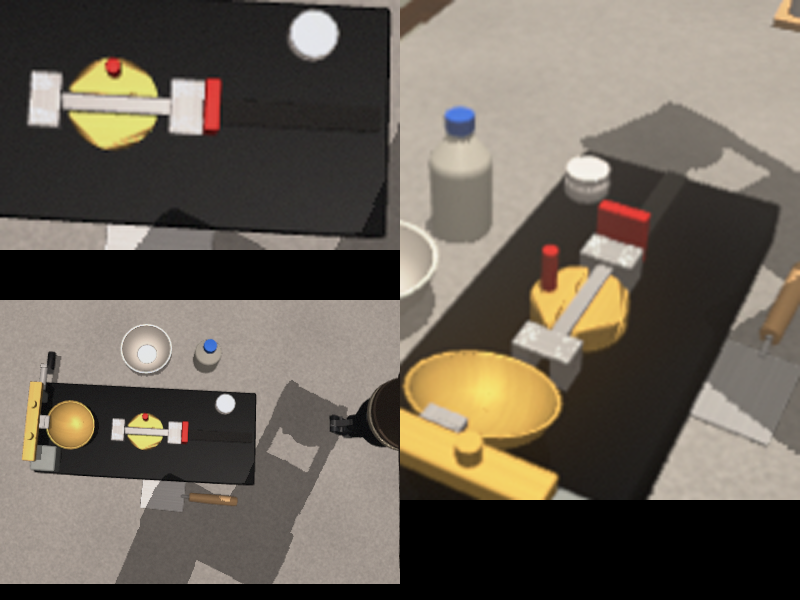

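The bar runs through the slot into the keeper, and the tab at (212,105) is flush against the guide. Its centre is at x = -77.8, against -78 expected. The other items are in place and the arm is clear, so I'm handing in.

```bash
python3 -c "
from cell import *
print(job_done(),observe()['time'])"
```

```text
the job is handed in; nothing more can be done
the job is handed in; nothing more can be done
```

The tester is locked for carrying: the slot is in line with the bar, and the bar is pushed through it fully home. I handed the job in at about 20 s of robot time.

- **Disc:** I turned it by the peg with the shut fingertips to about -1.57 rad. The first push stopped about 0.08 rad short and the second overshot by about 0.11 rad. A small push from the other side brought the slot to within about 0.01 rad of the bar.
- **Bar:** It slid at about 2–4 N until it hit the hard stop. There the force rose to about 15 N with no further travel.
- **Last checks:** The tab's centre measured x = -77.8 mm against -78 expected, and the bar showed through the slot into the keeper. The tin, dish, bottle and spatula looked undisturbed, judged by eye only, and the arm was clear at about zero force.
- **Disagreements:**
  - The side camera put the peg at about -1.70 rad, biased by the height I assumed for the peg. I relied on the top view, and the bar passing through freely supports it.
  - The tab first measured about 8 mm forward of its drawn-back position.
  - The first push on the peg briefly reached about 23 N from sideways friction. I then followed the peg's arc, and later pushes stayed at about 12 N or less.

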